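# Light-cure the crown, then unlatch the articulator's upper member and hold it raised

## Robot

A 6-joint arm with a two-finger parallel gripper is mounted at the origin on the work surface. World frame = base frame: x ahead of the robot, y to its left, z up, the work surface at z = 0. Lengths are in m, angles in rad, forces in N, time in s.
With the tool pointing down it reaches from about 0.35 to 0.775 m from the base axis. Payload 5.5 kg.
Tool frame: the origin (TCP) lies at the very end of the fingers, on their centre line; the grasp point (between the pads) lies 19 mm behind it; z points along the fingers, y is the line along which they close (so a half turn about z gives the same grasp; the last joint's range is limited). The gripper opens to 85 mm and grips with 20 to 120 N. Pads are 22 mm wide; open, the fingers measure 114 mm over their backs; the gripper's body (76 mm by 85 mm) begins 54 mm behind the grasp point. The pads swing forward as they close: fully open they stand 13 mm farther back than shut.
Start: joints at [-0.14, 0.313, 0.046, 1.304, 0, 1.431], TCP at [0.575, -0, 0.231] pointing down, gripper open.
Joint ranges: [-2.76, 2.76], [-0.86, 1.69], [-1.03, 1.26], [-2.2, 2.34], [-1.47, 1.5], [-3.14, 3.14]. Speed limits (rad/s): [2.57, 2.57, 3.14, 3.14, 3.14, 3.14].

## Interface

Orientations are given as a unit quaternion [w, x, y, z].
In Python, from workcell import get_state, read_camera, hand_in gives the robot as it stands.
- The arm moves only by the tool send_rows, never from a script. Its argument "increments" is a list of rows, each an object of numbers: "dx", "dy", "dz": the shift along the world's x, y, z in units of 25 mm (1.0 is 25 mm); "roll": the turn about the world's z in units of 8 degrees (1.0 is 8 degrees); "claw": the opening, from -1 (shut) to 1 (fully open). In form: [{"dx": .., "dy": .., "dz": .., "roll": .., "claw": ..}, ...]. A call has exactly 5 rows; each row is the pose to reach, as a shift and turn from the pose commanded when the call began; what a row does not reach only later rows make up. A row lasts 1/8 s, in which the tool goes at most 62.5 mm and 10.7 degrees, less where a joint would pass 70% of its speed; a pose out of reach is approached as far as the arm can. A call with a gripper value outside its range is refused whole. The fingers move at their own pace and stop on an object; "grip_force" is the grip in N (left out, the last holds). Time passes only in rows, so rows that repeat a pose let the fingers close, or fill a call up. It gives the time, the measured TCP pose, the force, the opening and the grip force at its end, in the units of the state.
- get_state(): the state, without advancing time (a new reading comes with each control period).
- read_camera(name): name is "scene" or "side" or "wrist"; returns a dict with "image" (384x512x3 uint8, blue, green, red), "fx", "fy", "cx", "cy" (pixels), "world_to_cam" (4x4, takes a point from world to camera coordinates). Camera axes: x right, y up, looking along -z (the intrinsics and any distortion apply to the point x, -y, -z); pixel columns grow to the right and rows downward; lengths in m; the calibration is good to about 2 mm. The wrist camera is an equidistant fisheye: a pixel r from the principal point sees the ray r / f radians off the axis. A picture is of the moment at which its call begins. There is no depth.
- hand_in(): hands the job in; it is judged then, once.
The state is a dict: "clock": time; "joint_pos": joint angles; "qvel": joint speeds; "tau": joint torques, N m; "tcp_pos": TCP position; "orientation": TCP orientation; "wrist_force": force on the tool from outside, world axes, zero at the start; "ft_torque": the same for the moment, N m; "finger_gap": finger opening in m; "grip_force": force on a finger pad.
Only numpy, scipy, OpenCV 4.12 (cv2) and the standard library are available. Lean on these libraries where they do the work, as an engineer would, in place of code of your own. Each camera call takes 0.05 s, during which the arm holds its last target. There are 200 camera calls.

## Task

The crown on the mounted casts needs its shot of light: squeeze the trigger of the clamped curing gun all the way in, then let it out fully and take the gripper off the gun. Then take the articulator's spring latch by its thumb-piece, pull it sideways to free the balls and, keeping it pulled, lift the upper member straight up off the two balls; the program finishes while still holding it, still and level, about 60 mm above its seat and over the lower cast. Leave the other things on the table where they are.

Things in the scene. Friction and masses are not known exactly. Their poses are not given: they have to be found in the camera images.
- articulator: Fixed lower member of a dental articulator, aluminium, 180 long, 140 wide, 136 high: flat frame, two rear columns each topped by a 12 mm steel ball on a 6 mm neck, pink lower stone cast in the middle, small black incisal table in front. Origin: centre of its underside, on the table; +x points to its rear (columns), z up. The balls' centres are at (62, +-55, 130) mm.
- ball_axis (a point): Point fixed midway between the centres of the lower member's two balls, 130 mm above the table; axes as for the articulator.
- upper: Loose upper member, about 0.48 kg in all: T-shaped aluminium bow with a hooded socket over each ball (play 1 mm), the upper stone cast under it and a steel pin at its front that rests on the incisal table. Origin: midway between the sockets (= point ball_axis when seated); axes as for the articulator. Bow top 16 mm above the origin, front end 154 mm ahead (-x); pin reaches 90 mm below.
- latch (a joint): Spring latch, a steel cross slide on the upper member with a fork under each ball: metres pulled towards the upper member's +y. 0 = at rest, forks under the balls, the upper member cannot be lifted; from 0.011 the balls are free; 0.015 = end stop. Its spring pulls back with 3 N at rest, 6.5 N at the stop. With the sockets' play the hand goes about 15 mm.
- thumb_top (a point): Middle of the top of the latch's thumb-piece, an upright ribbed steel tab: 28 mm along the upper member's x, 10 mm thick along its y, 30 mm tall over the slide plate on the bow; nothing beside it stands higher than that plate. 180 mm above the table when seated. Moves with the latch; axes as for the upper member, whose balance point is below it (within 6 mm).
- upper_front (a point): Top of the pin at the upper member's front, 137 mm ahead of its origin and 26 mm above it. The sockets clear the balls after 12 mm of lift; the latch spring then draws the upper member up to 15 mm to its own +y while the thumb-piece stays in the hand (latch back to 0). That is normal and does no harm.
- gun: Fixed pistol-shaped curing-light gun, white plastic, lying on its side in a steel bench clamp; orange glare disc, thin black light guide aimed at the front teeth. Origin: on the table under the barrel; +x is where the guide points, the grip sticks out level to +y. Barrel 38 thick, axis 77 mm above the table. Grip: x -50 to -18 mm, y to 126, 62 to 92 mm above the table, free air below it.
- trigger (a joint): The gun's hinged trigger, rad: 0 = let out, 0.28 = fully in; from 0.2 the light fires. Upright hinge at (-2, 22) mm in the gun's frame; squeezing swings its free end towards the gun's -x, towards the grip. Its spring pushes out with 4 N at rest, 11 N fully in, 38 mm from the hinge.
- trigger_front (a point): Middle of the trigger's front face, 38 mm from its hinge; the grey lever is 50 mm long (along the gun's y), 10 thick, 18 tall. At rest at (5, 60, 77) mm in the gun's frame, fully in at about (-6, 61, 77), the face then leaning 16 degrees.
- squeeze_point (a point): Point fixed on the gun at (-29, 60, 77) mm in its frame, between the grip's back (21 mm to -x) and the trigger's front (34 mm to +x at rest, about 23 fully in): across grip and trigger, along the gun's x, it is 55 mm at rest, about 44 fully squeezed. A gripper centred here that closes along the gun's x drives the trigger fully in. Axes as for the gun.
- cast_a: Bystander: loose pink stone cast, 55 across, 34 high, origin under its centre.
- cast_b: Bystander: loose buff stone cast, 55 across, 34 high, origin under its centre.
- wax_knife: Bystander: wax knife lying on the table, wooden handle and steel blade, 178 long, 12 thick.
- jar: Bystander: small amber jar, 40 across, 50 high.
- cup: Bystander: paper cup, 78 across, 92 high.
- water: Bystander: water bottle, 64 across, 205 high.
- carton: Bystander: white flat carton, 50 x 150, 35 high.

How it is judged:
By the outcome, as a careful person would: the job done as asked, in the order asked, and still so for the second after the job is handed in, while the arm keeps its last pose, push and grip.
It also fails if it takes over 48 s, if anything falls off the work surface, if the arm or the gripper's body presses on something with over 40 N, if the wrist force passes 120 N, or if a joint passes its speed limit or range.

## Working session

There is one attempt and no reset: what is moved stays moved. The work goes in short steps, Python scripts to look and compute and a tool call to move; the robot and the scene stay as the last step left them, time stands still between calls to the robot, and variables do not carry over. Pictures are saved under pics/ and viewed, at most 10 in all, crops included, and the job is handed in when it is done.

Besides the shell and the picture viewer there is one more tool, called after "Call:" as a command line: name --argument value ..., lists and objects as JSON in quotes. send_rows: Moves the arm, as the interface text tells. Its arguments: {"type":"object","properties":{"increments":{"type":"array","items":{"type":"object","properties":{"dx":{"type":"number"},"dy":{"type":"number"},"dz":{"type":"number"},"roll":{"type":"number"},"claw":{"type":"number"}}}},"grip_force":{"type":"number"}},"required":["increments"]}

```bash
mkdir -p pics; ls; cat > h.py <<'E'
import numpy as np, cv2
from workcell import get_state, read_camera
def ray(c,u,v,fish=False):
    x=(u-c['cx'])/c['fx'];y=(v-c['cy'])/c['fy']
    if fish:
        r=np.hypot(x,y);s=np.sin(r)/r if r>1e-9 else 1
        d=np.array([x*s,-y*s,-np.cos(r)])
    else: d=np.array([x,-y,-1.])
    M=np.array(c['world_to_cam']);R=M[:3,:3];o=-R.T@M[:3,3]
    d=R.T@d;return o,d/np.linalg.norm(d)
def plane(c,u,v,z,fish=False):
    o,d=ray(c,u,v,fish);return o+d*(z-o[2])/d[2]
def tri(rs):
    A=0;b=0
    for o,d in rs:
        P=np.eye(3)-np.outer(d,d);A=A+P;b=b+P@o
    x=np.linalg.solve(A,b);return x,[np.linalg.norm((np.eye(3)-np.outer(d,d))@(x-o)) for o,d in rs]
def proj(c,p,fish=False):
    M=np.array(c['world_to_cam']);q=M[:3,:3]@p+M[:3,3];x,y,z=q[0],-q[1],-q[2]
    if fish:
        r=np.hypot(x,y);t=np.arctan2(r,z);return c['cx']+c['fx']*t*x/r,c['cy']+c['fy']*t*y/r
    return c['cx']+c['fx']*x/z,c['cy']+c['fy']*y/z
E
python3 - <<'E'
from h import *
import pickle
d={n:read_camera(n) for n in('scene','side','wrist')}
pickle.dump(d,open('c0.pkl','wb'))
for n,c in d.items():
    M=np.array(c['world_to_cam']);print(n,c['fx'],c['cx'],c['cy'],[k for k in c],(-M[:3,:3].T@M[:3,3]).round(3))
    cv2.imwrite(f'pics/{n}0.png',cv2.resize(c['image'],(800,600),interpolation=cv2.INTER_CUBIC))
s=get_state();print(s)
E
```

```text
pics
scene 364.96781766439875 258.892092771797 187.62092666016994 ['image', 'fx', 'fy', 'cx', 'cy', 'world_to_cam'] [ 1.216 -0.606  0.924]
side 456.07941791040383 252.13101541955814 198.94818708709107 ['image', 'fx', 'fy', 'cx', 'cy', 'world_to_cam'] [0.217 1.026 0.859]
wrist 297.3186396354542 259.06317396225705 192.99847218547373 ['image', 'fx', 'fy', 'cx', 'cy', 'world_to_cam'] [0.575 0.079 0.372]
{'clock': 0.15, 'joint_pos': array([-1.39634646e-01,  3.13840280e-01,  4.52662408e-02,  1.30360249e+00,
        1.92423102e-05,  1.43118831e+00]), 'qvel': array([ 0.00229469, -0.00322746,  0.00340074, -0.00010186, -0.00071726,
        0.00091373]), 'tau': array([ 1.76330479e-03, -4.81067133e+01,  2.98815805e+01,  1.39078675e-02,
       -1.10673584e-04, -5.56924022e-05]), 'tcp_pos': array([5.74630121e-01, 2.82694813e-05, 2.30617426e-01]), 'orientation': array([-5.56929012e-04,  7.07116032e-01,  7.07097194e-01, -4.07633451e-04]), 'wrist_force': array([ 1.27437084,  0.39606324, -0.90916083]), 'ft_torque': array([-0.01455912,  0.05561635, -0.0439225 ]), 'grip_force': 0.0, 'finger_gap': 0.08519705484619211}
```

View pics/scene0.png

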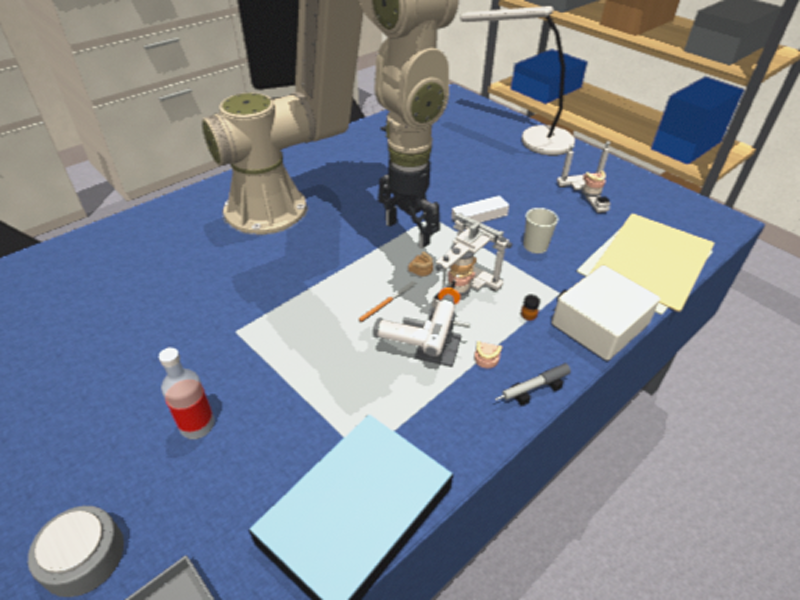

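View pics/side0.png

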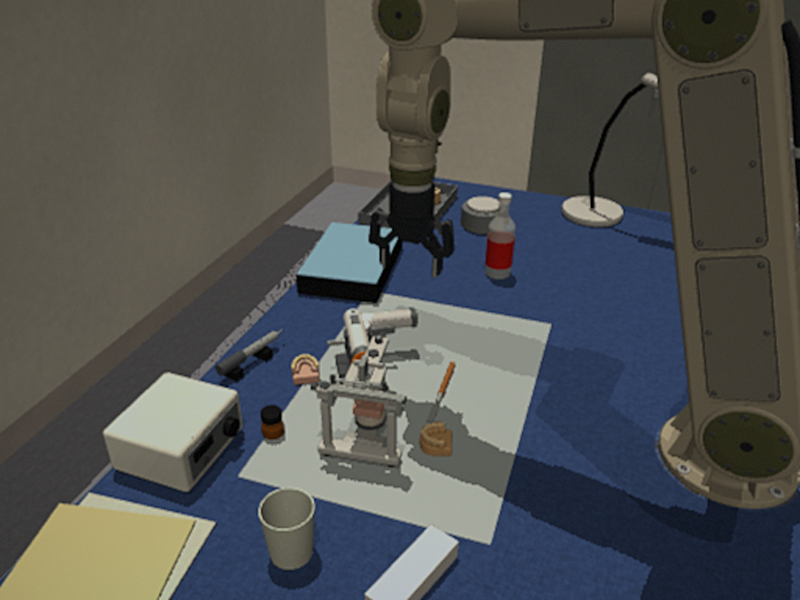

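View pics/wrist0.png

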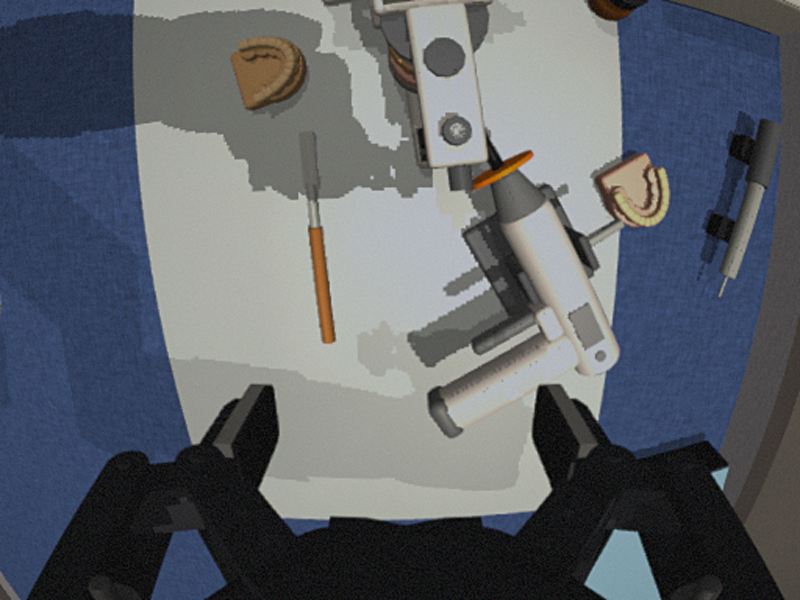

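The scene view shows the articulator around (470,255), the gun around (425,330) and the bystanders around them. The side view shows the articulator at (360,420) and the gun at (375,335). In the wrist view (image up = +y, right = +x), the gun barrel runs from (600,357) to (515,170) and the grip runs out to (445,410). The trigger is at (510,335), the bow at (445,90), and the thumb-piece is out of frame at the top. I'll take a second wrist view farther on and higher.

Call:
send_rows --increments '[{"dy": 1, "dz": 1, "claw": 1}, {"dy": 2, "dz": 2, "claw": 1}, {"dy": 4, "dz": 3, "claw": 1}, {"dy": 4, "dz": 3, "claw": 1}, {"dy": 4, "dz": 3, "claw": 1}]'

```text
schema error: expected keys dx, dy, dz, roll, claw
```

```bash
python3 - <<'E'
from h import *
import pickle
c=read_camera('wrist');pickle.dump(c,open('c1.pkl','wb'))
cv2.imwrite('pics/wrist1.png',cv2.resize(c['image'],(800,600),interpolation=cv2.INTER_CUBIC))
E
```

```text
(no output)
```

View pics/wrist1.png

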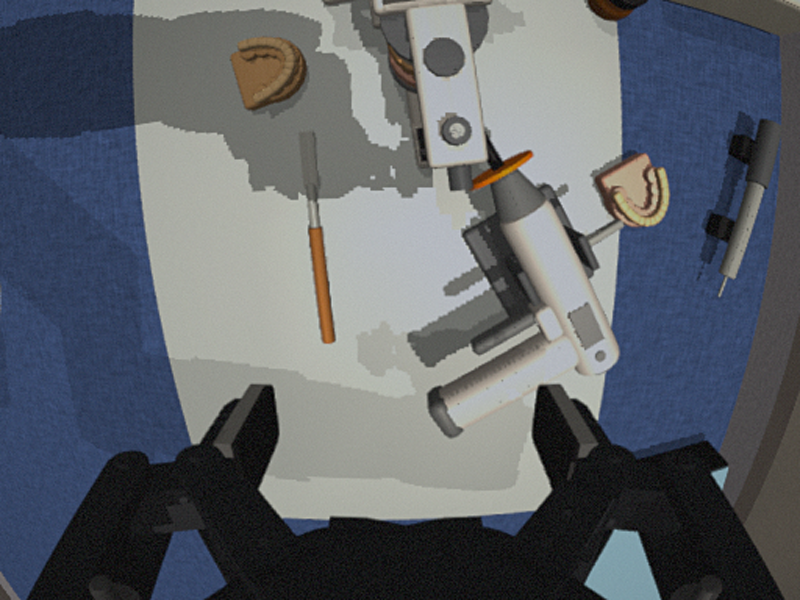

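The move was refused because every key has to be present, so this is the same view as before. I'll resend it with all keys.

Call:
send_rows --increments '[{"dx": 0, "dy": 1, "dz": 1, "roll": 0, "claw": 1}, {"dx": 0, "dy": 2, "dz": 2, "roll": 0, "claw": 1}, {"dx": 0, "dy": 4, "dz": 3, "roll": 0, "claw": 1}, {"dx": 0, "dy": 4, "dz": 3, "roll": 0, "claw": 1}, {"dx": 0, "dy": 4, "dz": 3, "roll": 0, "claw": 1}]'

```text
clock: 0.82
tcp_pos: [0.5749, 0.1, 0.3058]
orientation: [0.0, 0.707, 0.707, -0.0]
wrist_force: [-0.1, -0.6, -1.0]
finger_gap: 0.0856
grip_force: 0.0
```

```bash
python3 - <<'E'
from h import *
import pickle
c=read_camera('wrist');pickle.dump(c,open('c1.pkl','wb'))
cv2.imwrite('pics/wrist2.png',cv2.resize(c['image'],(800,600),interpolation=cv2.INTER_CUBIC))
print(get_state()['tcp_pos'])
E
```

```text
[0.57471916 0.09948408 0.30540989]
```

View pics/wrist2.png

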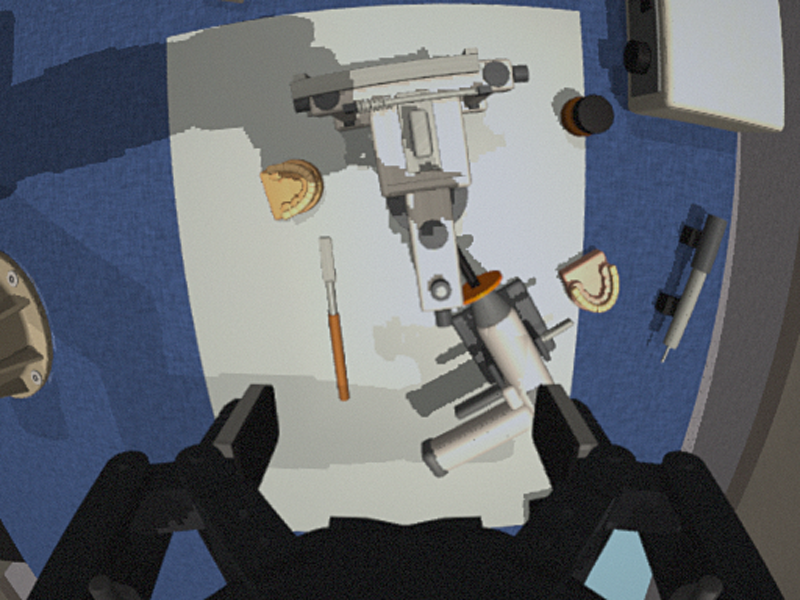

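```bash
python3 - <<'E'
from h import *
import pickle
c0=pickle.load(open('c0.pkl','rb'))['wrist'];c1=pickle.load(open('c1.pkl','rb'))
a=c0['image'][90:290,265:400];b=c1['image'][30:230,180:310]
o=cv2.resize(np.hstack([a,b]),None,fx=3,fy=3,interpolation=cv2.INTER_CUBIC);cv2.imwrite('pics/crop1.png',o);print(o.shape)
k=512/800
for n,p,q in [('cap',(445,410),(433,457)),('pin',(456,130),(440,290)),('knob',(444,57),(433,232)),('disc lo',(474,186),(464,300)),('disc hi',(533,153),(501,275)),('trigend',(474,347),(457,412))]:
    print(n,*tri([ray(c0,p[0]*k,p[1]*k,1),ray(c1,q[0]*k,q[1]*k,1)]))
for z in(.18,):print('thumb',plane(c1,420*k,133*k,z,1))
E
```

```text
(600, 795, 3)
cap [ 0.60231489 -0.09491155  0.08560257] [np.float64(0.0005920798971990272), np.float64(0.0005920798971990508)]
pin [0.59793402 0.09188652 0.15285706] [np.float64(2.6338362142084144e-05), np.float64(2.6338362141969737e-05)]
knob [0.59317537 0.12907384 0.14316589] [np.float64(5.6177256635183754e-05), np.float64(5.6177256635030224e-05)]
disc lo [0.62135672 0.0605367  0.07568085] [np.float64(0.0031684902933013176), np.float64(0.003168490293301149)]
disc hi [0.65435269 0.08366123 0.08149757] [np.float64(0.00044869551108742747), np.float64(0.00044869551108756657)]
trigend [ 0.6234648  -0.05166056  0.07214813] [np.float64(0.00040595742156427695), np.float64(0.00040595742156432227)]
thumb [0.58312667 0.19246151 0.18      ]
```

View pics/crop1.png

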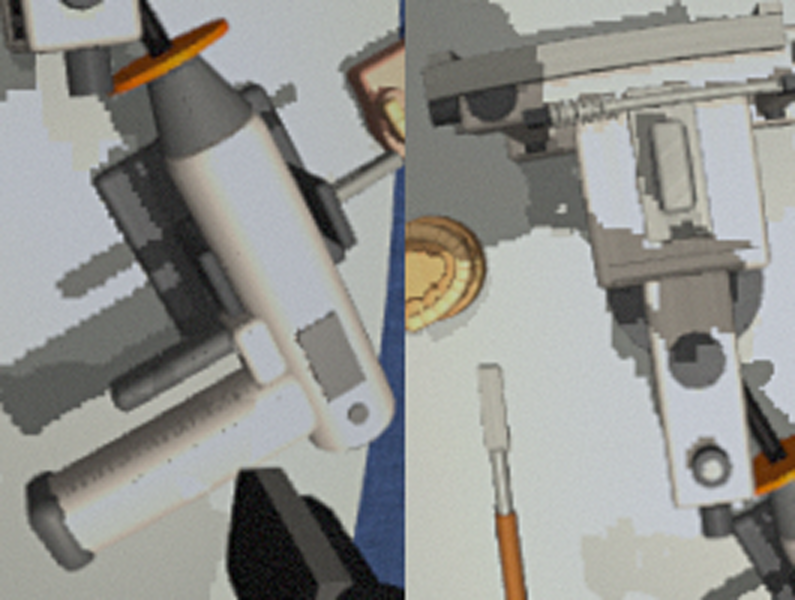

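The crop shows the grip edges, trigger lever (112,395)–(240,330), barrel edges, and the thumb-piece top centred at (675,165). The pin top is at (712,465).

```bash
python3 - <<'E'
from h import *
import pickle
c0=pickle.load(open('c0.pkl','rb'))['wrist']
g=lambda x,y,z=.077:plane(c0,265+x/3,90+y/3,z,1)[:2]
def line(a,b,z=.077):
    a,b=g(*a,z),g(*b,z);d=(b-a)/np.linalg.norm(b-a);return a,d,np.degrees(np.arctan2(d[1],d[0]))
L={'bl':line((245,315),(172,165)),'br':line((375,350),(255,115)),
'gf':line((230,375),(60,470)),'gr':line((310,445),(95,558)),'tf':line((235,320),(115,383),.086),'tr':line((240,350),(122,409),.086)}
for k,v in L.items():print(k,v[0].round(4),round(v[2],1))
th=np.radians(np.mean([L['bl'][2],L['br'][2],L['gf'][2]-90+360*(L['gf'][2]<0),L['gr'][2]-90+360*(L['gr'][2]<0)]));print('yaw',np.degrees(th))
x=np.array([np.cos(th),np.sin(th)]);y=np.array([-x[1],x[0]])
by=(L['bl'][0]@y+L['br'][0]@y)/2
gx=(L['gf'][0]@x+L['gr'][0]@x)/2
print('width barrel',(L['bl'][0]-L['br'][0])@y,'grip',(L['gf'][0]-L['gr'][0])@x)
o=x*(gx+.034)+y*by
loc=lambda p:((p-o)@x,(p-o)@y)
print('origin',o,'squeeze',o-.029*x+.060*y)
for n,p in [('cap',np.array([.6023,-.0949])),('trigend',np.array([.6235,-.0517])),('disc',np.array([.6379,.0721])),('tf',L['tf'][0]),('tr',L['tr'][0])]:print(n,np.round(loc(p),4))
E
```

```text
bl [ 0.6683 -0.0184] 119.4
br [ 0.7225 -0.0324] 123.1
gf [ 0.6648 -0.0416] -148.4
gr [ 0.7009 -0.0715] -149.6
tf [ 0.6619 -0.0173] -150.8
tr [ 0.6649 -0.0284] -151.9
yaw 121.14512359433537
width barrel 0.039136412868447934 grip 0.044247976993346934
origin [ 0.68822093 -0.01355184] squeeze [ 0.65186835 -0.06940423]
cap [-0.0252  0.1156]
trigend [0.0008 0.0751]
disc [ 0.0993 -0.0012]
tf [0.0104 0.0244]
tr [-0.0006  0.0277]
```

Call:
send_rows --increments '[{"dx": 0.6, "dy": -1.4, "dz": 0, "roll": -1.3, "claw": 1}, {"dx": 1.2, "dy": -2.8, "dz": 0, "roll": -2.6, "claw": 1}, {"dx": 2, "dy": -4.2, "dz": 0, "roll": -3.9, "claw": 1}, {"dx": 2.6, "dy": -5.6, "dz": -1, "roll": -5.2, "claw": 1}, {"dx": 3.1, "dy": -6.8, "dz": -2, "roll": -6.5, "claw": 1}]'

```text
clock: 1.5
tcp_pos: [0.6525, -0.073, 0.2547]
orientation: [-0.0, 0.947, 0.322, -0.0]
wrist_force: [-0.3, 0.1, -0.5]
finger_gap: 0.0851
grip_force: 0.0
```

Call:
send_rows --increments '[{"dx": 0, "dy": 0, "dz": -1, "roll": -0.9, "claw": 1}, {"dx": 0, "dy": 0, "dz": -2, "roll": -0.9, "claw": 1}, {"dx": 0, "dy": 0, "dz": -2, "roll": -0.9, "claw": 1}, {"dx": 0, "dy": 0, "dz": -2, "roll": -0.9, "claw": 1}, {"dx": 0, "dy": 0, "dz": -2, "roll": -0.9, "claw": 1}]'

```text
clock: 2.12
tcp_pos: [0.6531, -0.0703, 0.2078]
orientation: [0.001, 0.964, 0.265, 0.001]
wrist_force: [0.4, 0.6, -0.2]
finger_gap: 0.0852
grip_force: 0.0
```

```bash
python3 - <<'E'
from h import *
import pickle
c=read_camera('wrist');pickle.dump(c,open('c2.pkl','wb'))
im=c['image'].copy()
cv2.imwrite('pics/wrist3.png',cv2.resize(im,(800,600),interpolation=cv2.INTER_CUBIC))
s=get_state();print(s['tcp_pos'],s['orientation'],s['joint_pos'])
M=np.array(c['world_to_cam']);print((-M[:3,:3].T@M[:3,3]).round(3))
for l,n in [((-.029,.06,.092),'sq'),((.005,.06,.086),'tf'),((-.018,.06,.092),'gf'),((-.05,.06,.092),'gr')]:
  th=np.radians(120.5);x=np.array([np.cos(th),np.sin(th)]);y=np.array([-x[1],x[0]])
  p=np.r_[np.array([.6882,-.0136])+l[0]*x+l[1]*y,l[2]];print(n,np.array(proj(c,p,1))*800/512)
E
```

```text
[ 0.65313098 -0.0702074   0.20769928] [5.75709445e-04 9.64090783e-01 2.65570542e-01 9.58631229e-04] [-2.29126667e-01  4.81562164e-01  2.39125559e-01  1.32612534e+00
 -9.59226121e-05  2.37487420e+00]
[ 0.72  -0.03   0.349]
sq [401.33032362 296.33872239]
tf [344.26450114 293.16100784]
gf [382.36848412 296.26696935]
gr [437.493085  296.4916031]
```

View pics/wrist3.png

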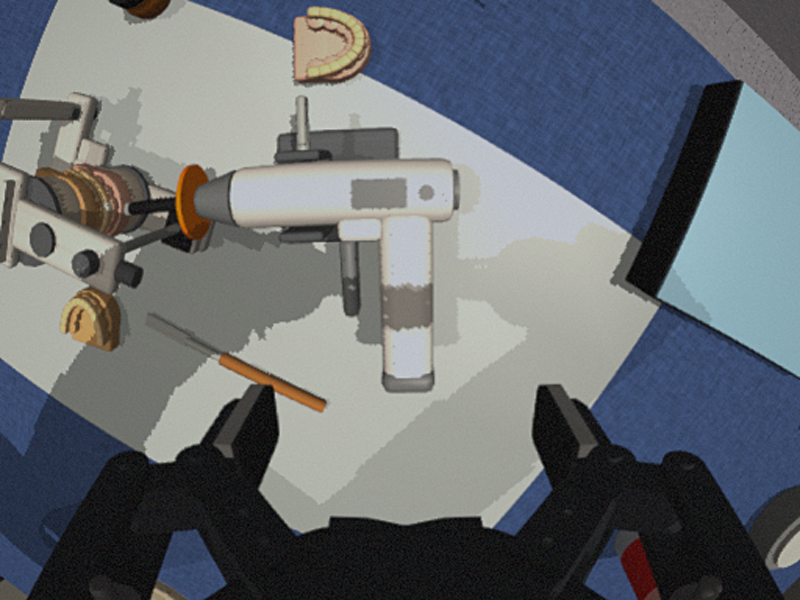

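The wrist view is aligned with the gun. The grip spans columns 384–432, the trigger front is at 344, and the squeeze row of about 296 agrees with the prediction. Now I'll descend.

Call:
send_rows --increments '[{"dx": -0.08, "dy": 0.05, "dz": -1.2, "roll": 0, "claw": 1}, {"dx": -0.08, "dy": 0.05, "dz": -2.4, "roll": 0, "claw": 1}, {"dx": -0.08, "dy": 0.05, "dz": -3.6, "roll": 0, "claw": 1}, {"dx": -0.08, "dy": 0.05, "dz": -4.8, "roll": 0, "claw": 1}, {"dx": -0.08, "dy": 0.05, "dz": -6.1, "roll": 0, "claw": 1}]'

```text
clock: 2.8
tcp_pos: [0.6515, -0.0688, 0.0542]
orientation: [0.001, 0.964, 0.266, 0.001]
wrist_force: [0.0, -0.1, 0.0]
finger_gap: 0.0852
grip_force: 0.0
```

Call:
send_rows --increments '[{"dx": 0, "dy": 0, "dz": 0, "roll": 0, "claw": 0.6}, {"dx": 0, "dy": 0, "dz": 0, "roll": 0, "claw": 0.5}, {"dx": 0, "dy": 0, "dz": 0, "roll": 0, "claw": 0.4}, {"dx": 0, "dy": 0, "dz": 0, "roll": 0, "claw": 0.3}, {"dx": 0, "dy": 0, "dz": 0, "roll": 0, "claw": 0.2}]' --grip_force 40

```text
clock: 3.42
tcp_pos: [0.6477, -0.0659, 0.0557]
orientation: [-0.003, 0.964, 0.267, -0.002]
wrist_force: [-10.3, 7.8, 5.6]
finger_gap: 0.0511
grip_force: 6.2
```

Call:
send_rows --increments '[{"dx": 0, "dy": 0, "dz": 0, "roll": 0, "claw": 0.1}, {"dx": 0, "dy": 0, "dz": 0, "roll": 0, "claw": 0.0}, {"dx": 0, "dy": 0, "dz": 0, "roll": 0, "claw": -0.1}, {"dx": 0, "dy": 0, "dz": 0, "roll": 0, "claw": -0.2}, {"dx": 0, "dy": 0, "dz": 0, "roll": 0, "claw": -0.2}]' --grip_force 60

```text
clock: 4.05
tcp_pos: [0.6482, -0.0665, 0.0564]
orientation: [-0.002, 0.964, 0.267, -0.001]
wrist_force: [-10.1, 4.6, 7.6]
finger_gap: 0.0446
grip_force: 58.6
```

Call:
send_rows --increments '[{"dx": 0, "dy": 0, "dz": 0, "roll": 0, "claw": -0.3}, {"dx": 0, "dy": 0, "dz": 0, "roll": 0, "claw": -0.3}, {"dx": 0, "dy": 0, "dz": 0, "roll": 0, "claw": -0.3}, {"dx": 0, "dy": 0, "dz": 0, "roll": 0, "claw": -0.3}, {"dx": 0, "dy": 0, "dz": 0, "roll": 0, "claw": -0.3}]' --grip_force 60

```text
clock: 4.68
tcp_pos: [0.6481, -0.0665, 0.0564]
orientation: [-0.002, 0.964, 0.267, -0.001]
wrist_force: [-9.9, 5.1, 8.0]
finger_gap: 0.0447
grip_force: 58.6
```

```bash
python3 - <<'E'
from h import *
c=read_camera('wrist');d=read_camera('side')
a=c['image'][60:384,80:440];b=cv2.resize(d['image'][180:270,195:285],(324,324),interpolation=cv2.INTER_CUBIC)
cv2.imwrite('pics/sq.png',np.hstack([a,b]))
E
```

```text
(no output)
```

View pics/sq.png

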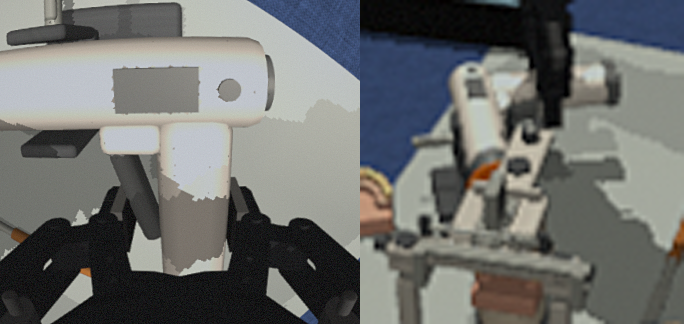

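The wrist view shows the trigger (about (135,195)) leaning in towards the grip between the pads, and the gap has stopped at 44.7 mm. I'll squeeze a little harder to be sure, then release.

Call:
send_rows --increments '[{"dx": 0, "dy": 0, "dz": 0, "roll": 0, "claw": -0.4}, {"dx": 0, "dy": 0, "dz": 0, "roll": 0, "claw": -0.4}, {"dx": 0, "dy": 0, "dz": 0, "roll": 0, "claw": -0.4}, {"dx": 0, "dy": 0, "dz": 0, "roll": 0, "claw": -0.4}, {"dx": 0, "dy": 0, "dz": 0, "roll": 0, "claw": -0.4}]' --grip_force 90

```text
clock: 5.4
tcp_pos: [0.6483, -0.0667, 0.0566]
orientation: [-0.002, 0.964, 0.267, -0.001]
wrist_force: [-10.2, 4.0, 8.7]
finger_gap: 0.0436
grip_force: 87.8
```

Call:
send_rows --increments '[{"dx": 0, "dy": 0, "dz": 0, "roll": 0, "claw": 0.2}, {"dx": 0, "dy": 0, "dz": 0, "roll": 0, "claw": 0.6}, {"dx": 0, "dy": 0, "dz": 0, "roll": 0, "claw": 1}, {"dx": 0, "dy": 0, "dz": 0, "roll": 0, "claw": 1}, {"dx": 0, "dy": 0, "dz": 0, "roll": 0, "claw": 1}]' --grip_force 60

```text
clock: 6.02
tcp_pos: [0.6513, -0.0692, 0.0547]
orientation: [0.001, 0.964, 0.265, 0.001]
wrist_force: [-0.1, 0.7, 1.0]
finger_gap: 0.0852
grip_force: 0.0
```

Call:
send_rows --increments '[{"dx": 0, "dy": 0, "dz": 0, "roll": 0, "claw": 1}, {"dx": 0, "dy": 0, "dz": 0.5, "roll": 0, "claw": 1}, {"dx": 0, "dy": 0, "dz": 1.5, "roll": 0, "claw": 1}, {"dx": 0, "dy": 0, "dz": 3, "roll": 0, "claw": 1}, {"dx": 0, "dy": 0, "dz": 5, "roll": 0, "claw": 1}]'

```text
clock: 6.65
tcp_pos: [0.6498, -0.0686, 0.1797]
orientation: [-0.0, 0.964, 0.266, -0.001]
wrist_force: [0.8, -0.9, 0.8]
finger_gap: 0.0854
grip_force: 0.0
```

Call:
send_rows --increments '[{"dx": 0, "dy": 0, "dz": 2, "roll": 1.3, "claw": 1}, {"dx": -0.5, "dy": 1.5, "dz": 4, "roll": 2.6, "claw": 1}, {"dx": -1, "dy": 3.3, "dz": 4.4, "roll": 3.9, "claw": 1}, {"dx": -1.5, "dy": 5.1, "dz": 4.4, "roll": 5.2, "claw": 1}, {"dx": -2, "dy": 7, "dz": 4.4, "roll": 6.5, "claw": 1}]'

```text
clock: 7.28
tcp_pos: [0.6002, 0.1074, 0.2903]
orientation: [0.001, 0.748, 0.663, 0.001]
wrist_force: [0.2, 1.1, 0.0]
finger_gap: 0.0853
grip_force: 0.0
```

Call:
send_rows --increments '[{"dx": -0.4, "dy": 1.7, "dz": 0, "roll": 1.2, "claw": 1}, {"dx": -0.7, "dy": 3.4, "dz": 0, "roll": 1.9, "claw": 1}, {"dx": -0.7, "dy": 3.4, "dz": 0, "roll": 1.9, "claw": 1}, {"dx": -0.7, "dy": 3.4, "dz": 0, "roll": 1.9, "claw": 1}, {"dx": -0.7, "dy": 3.4, "dz": 0, "roll": 1.9, "claw": 1}]'

```text
clock: 7.9
tcp_pos: [0.5834, 0.1901, 0.2891]
orientation: [0.0, 0.657, 0.754, 0.0]
wrist_force: [0.2, 0.1, -0.6]
finger_gap: 0.0858
grip_force: 0.0
```

```bash
python3 - <<'E'
from h import *
import pickle
c=read_camera('wrist');pickle.dump(c,open('c3.pkl','wb'))
cv2.imwrite('pics/wrist4.png',cv2.resize(c['image'],(800,600),interpolation=cv2.INTER_CUBIC))
s=get_state();print(s['tcp_pos'],s['orientation'],s['joint_pos'])
print(np.array(proj(c,np.array([.5831,.1925,.18]),1))*800/512)
E
```

```text
[0.58338212 0.19001222 0.28895852] [1.33939365e-04 6.56851186e-01 7.54020226e-01 2.42821244e-07] [ 1.84213821e-01  3.86195254e-01  2.90326669e-01  1.47476102e+00
 -2.09676344e-04  1.61748400e+00]
[405.13205525 294.2768218 ]
```

View pics/wrist4.png

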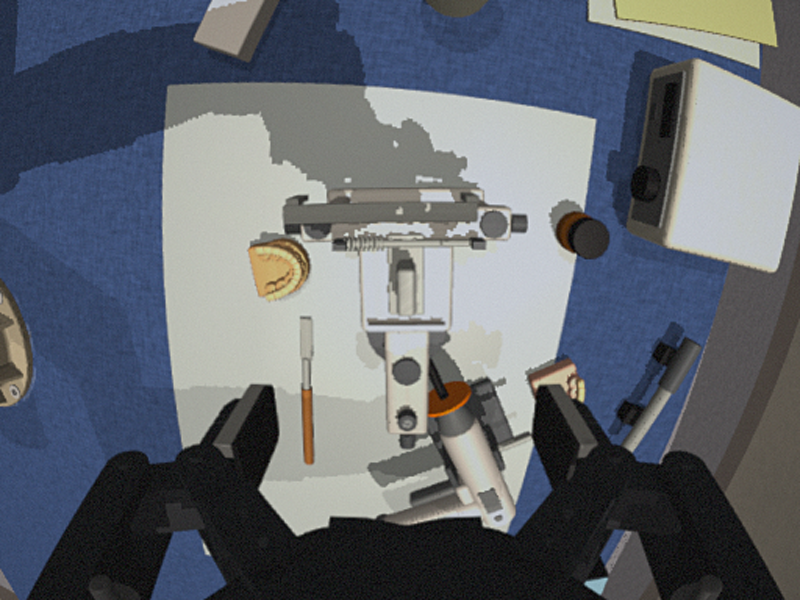

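The view is square to the articulator. The thumb-piece is centred at about (406,288), and the bow and bar are axis-aligned.

```bash
python3 - <<'E'
from h import *
import pickle
c1=pickle.load(open('c1.pkl','rb'));c3=pickle.load(open('c3.pkl','rb'));c0=pickle.load(open('c0.pkl','rb'))['wrist']
g=cv2.cvtColor(c3['image'],cv2.COLOR_BGR2GRAY)
print(g[184,244:278]);print(g[160:212,260])
k=.64
print(tri([ray(c1,270,85,1),ray(c3,406*k,288*k,1)]))
print('plane',plane(c3,406*k,288*k,.18,1))
print('pin',tri([ray(c0,456*k,130*k,1),ray(c1,440*k,290*k,1),ray(c3,407*k,422*k,1)]))
E
```

```text
[205 203 205 177 128 155 165 106 100  87  98 141 167 181 182 186 185 187
 194 184 149 126 151 185 201 200 180 179 202 204 201 204 202 201]
[110 105 106 105 107 100  74  63  69  68  67  67  92 141 174 189 188 188
 184 184 184 186 190 189 185 184 187 185 183 185 184 184 184 190 189 185
 185 184 182 185 191 176 186 209 174 116  85  85 164 205 206 199]
(array([0.58405165, 0.19310609, 0.16920374]), [np.float64(0.0005129831177881037), np.float64(0.0005129831177881289)])
plane [0.58307641 0.19621891 0.18      ]
pin (array([0.5980656 , 0.09190909, 0.15329   ]), [np.float64(0.00015807678020091857), np.float64(0.00021595677625055535), np.float64(0.0003467807521021624)])
```

Call:
send_rows --increments '[{"dx": 0, "dy": 0.2, "dz": -1.2, "roll": 0, "claw": 1}, {"dx": 0, "dy": 0.2, "dz": -2.4, "roll": 0, "claw": 1}, {"dx": 0, "dy": 0.2, "dz": -3.6, "roll": 0, "claw": 1}, {"dx": 0, "dy": 0.2, "dz": -4.7, "roll": 0, "claw": 1}, {"dx": 0, "dy": 0.2, "dz": -5.3, "roll": 0, "claw": 1}]'

```text
clock: 8.57
tcp_pos: [0.5826, 0.1951, 0.1547]
orientation: [-0.001, 0.657, 0.754, -0.001]
wrist_force: [0.0, -0.3, -0.3]
finger_gap: 0.0854
grip_force: 0.0
```

Call:
send_rows --increments '[{"dx": 0, "dy": 0, "dz": 0, "roll": 0, "claw": 0.3}, {"dx": 0, "dy": 0, "dz": 0, "roll": 0, "claw": 0}, {"dx": 0, "dy": 0, "dz": 0, "roll": 0, "claw": -0.3}, {"dx": 0, "dy": 0, "dz": 0, "roll": 0, "claw": -0.5}, {"dx": 0, "dy": 0, "dz": 0, "roll": 0, "claw": -0.65}]' --grip_force 60

```text
clock: 9.2
tcp_pos: [0.5832, 0.1963, 0.1567]
orientation: [0.0, 0.656, 0.755, 0.0]
wrist_force: [-0.0, -0.2, 0.8]
finger_gap: 0.0152
grip_force: 0.0
```

Call:
send_rows --increments '[{"dx": 0, "dy": 0, "dz": 0, "roll": 0, "claw": -0.8}, {"dx": 0, "dy": 0, "dz": 0, "roll": 0, "claw": -0.9}, {"dx": 0, "dy": 0, "dz": 0, "roll": 0, "claw": -1}, {"dx": 0, "dy": 0, "dz": 0, "roll": 0, "claw": -1}, {"dx": 0, "dy": 0, "dz": 0, "roll": 0, "claw": -1}]' --grip_force 60

```text
clock: 9.82
tcp_pos: [0.5833, 0.1964, 0.1567]
orientation: [0.0, 0.656, 0.755, 0.0]
wrist_force: [0.1, 0.6, 4.3]
finger_gap: 0.0088
grip_force: 59.3
```

Call:
send_rows --increments '[{"dx": -0.1, "dy": -0.014, "dz": 0, "roll": 0, "claw": -1}, {"dx": -0.25, "dy": -0.035, "dz": 0, "roll": 0, "claw": -1}, {"dx": -0.4, "dy": -0.056, "dz": 0, "roll": 0, "claw": -1}, {"dx": -0.5, "dy": -0.07, "dz": 0, "roll": 0, "claw": -1}, {"dx": -0.5, "dy": -0.07, "dz": 0, "roll": 0, "claw": -1}]'

```text
clock: 10.45
tcp_pos: [0.5711, 0.1944, 0.1567]
orientation: [0.001, 0.656, 0.755, 0.001]
wrist_force: [6.4, 0.8, 2.8]
finger_gap: 0.0084
grip_force: 59.3
```

Call:
send_rows --increments '[{"dx": -0.03, "dy": -0.004, "dz": 0, "roll": 0, "claw": -1}, {"dx": -0.06, "dy": -0.008, "dz": 0, "roll": 0, "claw": -1}, {"dx": -0.1, "dy": -0.014, "dz": 0, "roll": 0, "claw": -1}, {"dx": -0.1, "dy": -0.014, "dz": 0, "roll": 0, "claw": -1}, {"dx": -0.1, "dy": -0.014, "dz": 0, "roll": 0, "claw": -1}]'

```text
clock: 11.08
tcp_pos: [0.5689, 0.1941, 0.1567]
orientation: [0.001, 0.656, 0.755, 0.001]
wrist_force: [6.2, 1.1, 2.2]
finger_gap: 0.0089
grip_force: 59.3
```

Call:
send_rows --increments '[{"dx": 0, "dy": 0, "dz": 0.04, "roll": 0, "claw": -1}, {"dx": 0, "dy": 0, "dz": 0.08, "roll": 0, "claw": -1}, {"dx": 0, "dy": 0, "dz": 0.12, "roll": 0, "claw": -1}, {"dx": 0, "dy": 0, "dz": 0.16, "roll": 0, "claw": -1}, {"dx": 0, "dy": 0, "dz": 0.2, "roll": 0, "claw": -1}]'

```text
clock: 11.7
tcp_pos: [0.5671, 0.1937, 0.1589]
orientation: [-0.001, 0.656, 0.754, -0.001]
wrist_force: [6.0, 1.1, -8.3]
finger_gap: 0.0089
grip_force: 58.3
```

Call:
send_rows --increments '[{"dx": 0, "dy": 0, "dz": 0, "roll": 0, "claw": -1}, {"dx": 0, "dy": 0, "dz": 0, "roll": 0, "claw": -1}, {"dx": 0, "dy": 0, "dz": 0.04, "roll": 0, "claw": -1}, {"dx": 0, "dy": 0, "dz": 0.08, "roll": 0, "claw": -1}, {"dx": 0, "dy": 0, "dz": 0.08, "roll": 0, "claw": -1}]'

```text
clock: 12.32
tcp_pos: [0.5675, 0.1937, 0.1614]
orientation: [-0.001, 0.656, 0.754, -0.001]
wrist_force: [6.7, 0.2, -6.3]
finger_gap: 0.0089
grip_force: 58.6
```

Call:
send_rows --increments '[{"dx": 0, "dy": 0, "dz": 0.1, "roll": 0, "claw": -1}, {"dx": 0, "dy": 0, "dz": 0.2, "roll": 0, "claw": -1}, {"dx": 0, "dy": 0, "dz": 0.3, "roll": 0, "claw": -1}, {"dx": 0, "dy": 0, "dz": 0.4, "roll": 0, "claw": -1}, {"dx": 0, "dy": 0, "dz": 0.5, "roll": 0, "claw": -1}]' --grip_force 80

```text
clock: 12.95
tcp_pos: [0.5672, 0.194, 0.1753]
orientation: [-0.001, 0.656, 0.755, -0.001]
wrist_force: [1.2, 0.3, -4.8]
finger_gap: 0.0078
grip_force: 82.0
```

Call:
send_rows --increments '[{"dx": 0, "dy": 0, "dz": 0.2, "roll": 0, "claw": -1}, {"dx": 0, "dy": 0, "dz": 0.5, "roll": 0, "claw": -1}, {"dx": 0, "dy": 0, "dz": 0.8, "roll": 0, "claw": -1}, {"dx": 0, "dy": 0, "dz": 1.1, "roll": 0, "claw": -1}, {"dx": 0, "dy": 0, "dz": 1.4, "roll": 0, "claw": -1}]'

```text
clock: 13.58
tcp_pos: [0.5681, 0.1942, 0.2115]
orientation: [0.0, 0.656, 0.755, 0.0]
wrist_force: [-0.5, -1.1, -5.6]
finger_gap: 0.0084
grip_force: 82.0
```

Call:
send_rows --increments '[{"dx": 0, "dy": 0, "dz": 0.1, "roll": 0, "claw": -1}, {"dx": 0, "dy": 0, "dz": 0.25, "roll": 0, "claw": -1}, {"dx": 0, "dy": 0, "dz": 0.3, "roll": 0, "claw": -1}, {"dx": 0, "dy": 0, "dz": 0.3, "roll": 0, "claw": -1}, {"dx": 0, "dy": 0, "dz": 0.3, "roll": 0, "claw": -1}]'

```text
clock: 14.2
tcp_pos: [0.5679, 0.1941, 0.218]
orientation: [-0.0, 0.656, 0.755, -0.0]
wrist_force: [0.1, 1.1, -5.5]
finger_gap: 0.0083
grip_force: 82.1
```

```bash
python3 - <<'E'
from h import *
c=read_camera('side');w=read_camera('wrist')
a=cv2.resize(c['image'][150:310,190:290],(375,600),interpolation=cv2.INTER_CUBIC);b=cv2.resize(w['image'],(425,319))
o=np.zeros((600,800,3),np.uint8);o[:,:375]=a;o[:319,375:]=b;cv2.imwrite('pics/lift.png',o)
E
```

```text
(no output)
```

View pics/lift.png

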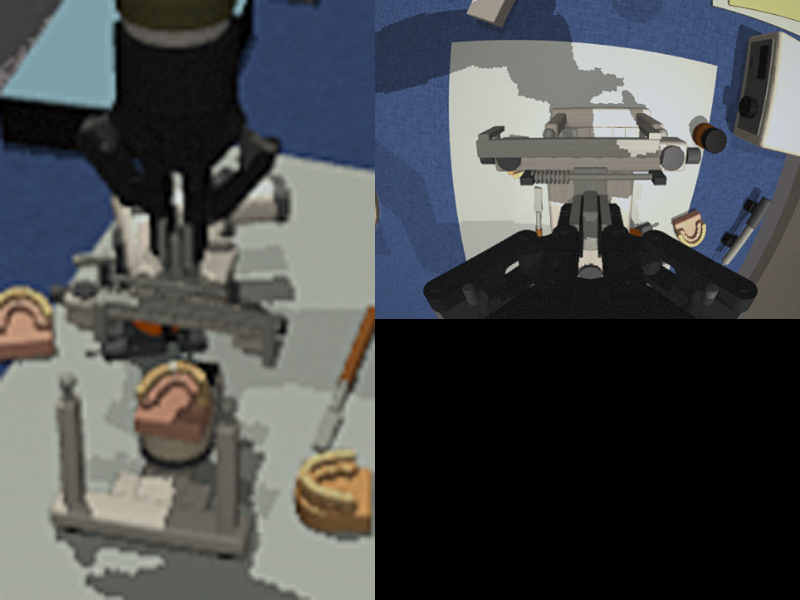

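The upper member is clear of both balls, hanging level in the gripper. In the wrist view the bar is parallel to the lower frame. I'll bring it back about 15 mm sideways so it is centred over the lower cast, and let it settle.

Call:
send_rows --increments '[{"dx": 0.1, "dy": 0.015, "dz": 0, "roll": 0, "claw": -1}, {"dx": 0.25, "dy": 0.035, "dz": 0, "roll": 0, "claw": -1}, {"dx": 0.4, "dy": 0.055, "dz": -0.02, "roll": 0, "claw": -1}, {"dx": 0.55, "dy": 0.08, "dz": -0.03, "roll": 0, "claw": -1}, {"dx": 0.6, "dy": 0.085, "dz": -0.04, "roll": 0, "claw": -1}]'

```text
clock: 14.92
tcp_pos: [0.5834, 0.1963, 0.2171]
orientation: [0.0, 0.656, 0.755, -0.0]
wrist_force: [0.1, 0.3, -5.0]
finger_gap: 0.0084
grip_force: 82.0
```

Call:
send_rows --increments '[{"dx": 0, "dy": 0, "dz": 0, "roll": 0, "claw": -1}, {"dx": 0, "dy": 0, "dz": 0, "roll": 0, "claw": -1}, {"dx": 0, "dy": 0, "dz": 0, "roll": 0, "claw": -1}, {"dx": 0, "dy": 0, "dz": 0, "roll": 0, "claw": -1}, {"dx": 0, "dy": 0, "dz": 0, "roll": 0, "claw": -1}]'

```text
clock: 15.55
tcp_pos: [0.583, 0.1963, 0.2174]
orientation: [0.0, 0.656, 0.755, 0.0]
wrist_force: [-0.4, -0.0, -5.1]
finger_gap: 0.0082
grip_force: 82.0
```

```bash
python3 - <<'E'
from h import *
from workcell import hand_in
s=get_state();print(s['tcp_pos'],s['qvel'].round(4),s['wrist_force'],s['finger_gap'],s['clock'])
if s['finger_gap']>.006 and s['wrist_force'][2]<-3: print(hand_in())
E
```

```text
[0.58301048 0.19626533 0.21740716] [ 0.0005  0.0002 -0.0006 -0.0005  0.0005 -0.0011] [-0.4053607  -0.02955839 -5.11934415] 0.00823316107216265 15.55
the job is handed in; nothing more can be done
None
```

I squeezed the trigger all the way in, let it out fully and took the gripper off the gun; then I unlatched the upper member, lifted it off both balls and handed in at about 15.6 s, with it held still and level about 60 mm above its seat over the lower cast, after moving it about 15 mm back sideways to centre it.

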